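# Set out a stone setter's bench

## Robot

A 6-joint arm with a two-finger parallel gripper is mounted at the origin on the work surface. World frame = base frame: x ahead of the robot, y to its left, z up, the work surface at z = 0. Lengths are in m, angles in rad, forces in N, time in s.
With the tool pointing down it reaches from about 0.3 to 0.875 m from the base axis. Payload 6.4 kg.
Tool frame: the origin (TCP) lies at the very end of the fingers, on their centre line; the grasp point (between the pads) lies 19 mm behind it; z points along the fingers, y is the line along which they close (so a half turn about z gives the same grasp; the last joint's range is limited). The gripper opens to 85 mm and grips with 20 to 120 N. Pads are 22 mm wide; open, the fingers measure 114 mm over their backs; the gripper's body (76 mm by 85 mm) begins 54 mm behind the grasp point. The pads swing forward as they close: fully open they stand 13 mm farther back than shut.
Start: joints at [1.05, 0.181, 1.607, -0, 1.354, -0.206], TCP at [0.178, 0.547, 0.231] pointing down, gripper open.
Joint ranges: [-2.99, 2.99], [-0.89, 2.07], [0.3, 2.58], [-1.14, 4.28], [0, 2.63], [-3.12, 3.12]. Speed limits (rad/s): [2.57, 2.57, 3.01, 3.14, 3.14, 3.14].

## Interface

Orientations are given as a unit quaternion [w, x, y, z].
In Python, from cell import ctrl gives the robot as it stands.
- The arm moves only by the tool carry_out, never from a script. Its argument "rows" is a list of rows, each a list of 5 numbers: the closure, from -1 (fully open) to 1 (shut), then the shift along the tool's x, y, z in mm, then the turn about the tool's z in rad. In form: [[gripper, dx, dy, dz, roll], ...]. A call has exactly 8 rows; each row is the pose to reach, as a shift and turn from the pose commanded when the call began, along the tool's axes at that moment; what a row does not reach only later rows make up. A row lasts 1/10 s, in which the tool goes at most 50 mm and 8.59 degrees, less where a joint would pass 70% of its speed; a pose out of reach is approached as far as the arm can. A call with a gripper value outside its range is refused whole. The fingers move at their own pace and stop on an object; "grip_force" is the grip in N (left out, the last holds). Time passes only in rows, so rows that repeat a pose let the fingers close, or fill a call up. It gives the time, the measured TCP pose, the force, the opening and the grip force at its end, in the units of the state.
- ctrl.read_state(): the state, without advancing time (a new reading comes with each control period).
- ctrl.snapshot(name): name is "scene" or "top" or "wrist"; returns a dict with "image" (400x640x3 uint8, blue, green, red), "intrinsics" (3x3 intrinsics, pixels), "rvec" (rotation vector, rad) and "tvec" (3), from world to camera coordinates, as OpenCV has them. Camera axes: x right, y down, z forward; pixel columns grow to the right and rows downward; lengths in m; the calibration is good to about 2 mm. The wrist camera is an equidistant fisheye: a pixel r from the principal point sees the ray r / f radians off the axis. A picture is of the moment at which its call begins. There is no depth.
- ctrl.sign_off(): hands the job in; it is judged then, once.
The state is a dict: "time_s": time; "joint_pos": joint angles; "joint_vel": joint speeds; "joint_efforts": joint torques, N m; "position": TCP position; "orientation": TCP orientation; "wrist_force": force on the tool from outside, world axes, zero at the start; "ft_torque": the same for the moment, N m; "width": opening from 0.0 (shut) to 1.0 (fully open); "grasp_force": force on a finger pad.
Only numpy, scipy, OpenCV 4.12 (cv2) and the standard library are available. Lean on these libraries where they do the work, as an engineer would, in place of code of your own. Each camera call takes 0.05 s, during which the arm holds its last target. There are 200 camera calls.

## Task

Set out the bench around the steel block: the silver ring goes flat in the middle of the steel block, and the wooden doming block stands on the bench beside the steel block on the side away from the round bur stand, in line with both and square to the steel block with a gap of about 3 cm. Put the wide jar on the bench midway between the steel block and the bur stand, and stack the small jar upright on the middle of the wide jar's lid. Leave the two files and the loupe where they lie.

Things in the scene. Friction and masses are not known exactly. Their poses are not given: they have to be found in the camera images.
- bench_block: steel bench block, square, fixed to the bench: bright flat top 70 x 70 mm, its top 25 mm above the bench (on a thin black rubber pad 74 x 74 mm). Origin at the centre of its underside, on the bench; x and y along its sides, z up; it is turned at most about 9 degrees, with x away from the robot. The bur stand lies on its y axis, to +y or to -y, 215 to 225 mm between centres
- bur_stand: round dark wooden bur stand, fixed: 70 mm across, 35 mm high, stuck with thin upright steel burs up to 63 mm high. Origin at the centre of its underside, on the bench
- wide_jar: wide round jar, closed, pale plastic with a flat lid: 60 mm across, 26 mm high, 70 g nominal, loose. Origin at the centre of its underside, z up
- small_jar: small round jar, closed, of the same pale plastic: 40 mm across, 24 mm high, 30 g nominal, loose. Origin at the centre of its underside, z up
- doming_block: wooden doming block with round dark hollows in its top and sides: 50 x 50 mm, 45 mm high, 100 g nominal, loose. Origin at the centre of its underside, x and y along its sides, z up; starts at any yaw
- ring_blank: plain silver ring blank lying flat: 30 mm outside, 20 mm inside, 10 mm high, 35 g, loose. Origin at the centre of its underside, z along its axis
- file_left: needle file lying flat, tip away from the robot at the start: pale wooden handle 60 x 12 x 10 mm towards the robot, dark steel blade, 145 mm long in all, 30 g, loose; origin on the bench under its middle, x along it. A bystander: it stays where it lies
- file_right: needle file lying flat, tip away from the robot at the start: red handle 60 x 12 x 10 mm towards the robot, dark steel blade, 145 mm long in all, 30 g, loose; origin on the bench under its middle, x along it. A bystander: it stays where it lies
- loupe: folded black loupe lying flat: 42 x 26 x 12 mm, 40 g, loose; origin at the centre of its underside. A bystander: it stays where it lies
Mind the look-alikes: they are no part of the job. What is shaped like the wide_jar but orange or yellow is not meant.

How it is judged:
At the end, for the whole second after the job is handed in: At rest: ring flat on the block, 12 mm of centre; doming block on the side away from the stand, centres 75-105 mm apart, square within 0.2 rad; wide jar within 125 mm of block and stand; both within 15 mm of the line block-stand; small jar upright on the wide one, within 12 mm (horizontal distance between ring_blank and bench_block below 0.012 m and height (world z) of ring_blank between 0.021 and 0.029 m and (angle between ring_blank's own z axis and vertical below 0.1 rad or angle between ring_blank's own z axis and vertical above 3.04 rad) and x of wide_jar in the frame of bench_block between -0.015 and 0.015 m and horizontal distance between wide_jar and bench_block below 0.125 m and horizontal distance between wide_jar and bur_stand below 0.125 m and angle between each of wide_jar, small_jar, doming_block's own z axis and vertical below 0.1 rad and height (world z) of wide_jar between -0.004 and 0.004 m and horizontal distance between small_jar and wide_jar below 0.012 m and height (world z) of small_jar between 0.022 and 0.03 m and x of doming_block in the frame of bench_block between -0.015 and 0.015 m and horizontal distance between doming_block and bench_block between 0.075 and 0.105 m and horizontal distance between doming_block and bur_stand above 0.25 m and (angle between the x axis of doming_block and the x axis of bench_block, either way round below 0.2 rad or angle between the x axis of doming_block and the y axis of bench_block, either way round below 0.2 rad) and height (world z) of doming_block between -0.004 and 0.004 m and linear speed of each of ring_blank, wide_jar, small_jar, doming_block below 0.02 m/s); the robot touches nothing.
It fails at once if the wooden-handled file is pushed more than 30 mm from where it lay (distance of file_left from where it was at the start of the episode above 0.03 m).
It fails at once if the red-handled file is pushed more than 30 mm from where it lay (distance of file_right from where it was at the start of the episode above 0.03 m).
It fails at once if the loupe is pushed more than 30 mm from where it lay (distance of loupe from where it was at the start of the episode above 0.03 m).
It also fails if it takes over 96 s, if anything falls off the work surface, if the arm or the gripper's body presses on something with over 40 N, if the wrist force passes 120 N, or if a joint passes its speed limit or range.

## Working session

There is one attempt and no reset: what is moved stays moved. The work goes in short steps, Python scripts to look and compute and a tool call to move; the robot and the scene stay as the last step left them, time stands still between calls to the robot, and variables do not carry over. Pictures are saved under pics/ and viewed, at most 14 in all, crops included, and the job is handed in when it is done.

Besides the shell and the picture viewer there is one more tool, called after "Call:" by a JSON object that holds its "name" and its "arguments", one argument or row to a line. carry_out: Moves the arm, as the interface text tells. Its arguments: {"type":"object","properties":{"rows":{"type":"array"},"grip_force":{"type":"number"}},"required":["rows"]}

```bash
mkdir -p pics; ls; python3 - <<'E'
from cell import ctrl
import cv2
for n in("scene","top"):
    s=ctrl.snapshot(n); cv2.imwrite(f"pics/{n}0.png",s["image"]); print(s["intrinsics"],s["rvec"],s["tvec"])
st=ctrl.read_state(); print(st)
E
```

```text
pics
[[413.81096751   0.         321.56325379]
 [  0.         413.81096751 202.15267267]
 [  0.           0.           1.        ]] [ 1.61845049  2.18544228 -0.65264915] [ 0.15495935 -0.34453931  1.05344154]
[[424.99214741   0.         320.4562139 ]
 [  0.         424.99214741 199.62512084]
 [  0.           0.           1.        ]] [ 2.17811081 -2.14350767  0.11003676] [0.00909368 0.4855017  0.85806858]
{'time_s': 0.1, 'joint_pos': array([ 1.04967225e+00,  1.81492210e-01,  1.60790386e+00,  1.32753474e-05,
        1.35381985e+00, -2.06304092e-01]), 'joint_vel': array([-0.00168884, -0.00249788, -0.00269673,  0.00137212,  0.00067796,
        0.00157513]), 'joint_efforts': array([ 4.78022121e-04, -4.45875728e+01, -3.52239168e+01, -2.02399538e-04,
        4.10213790e-03,  1.20062987e-05]), 'position': array([0.1777725 , 0.54630155, 0.23046194]), 'orientation': array([-2.94793853e-04,  1.56762115e-01,  9.87636057e-01, -7.56232795e-04]), 'wrist_force': array([ 0.54600494,  0.24151683, -0.39677999]), 'ft_torque': array([-0.03965619,  0.01309675,  0.00815041]), 'grasp_force': 0.0, 'width': 1.0031877946563506}
```

View pics/top0.png

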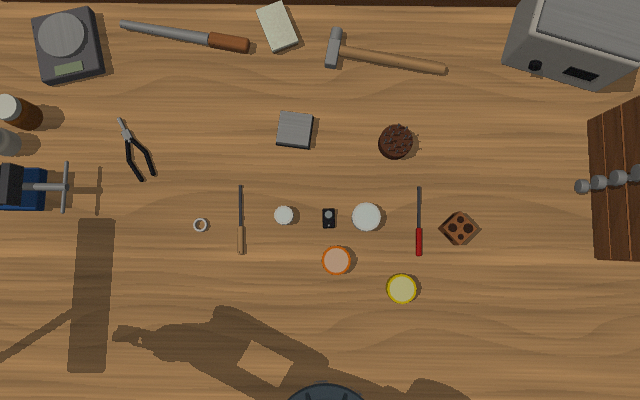

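View pics/scene0.png

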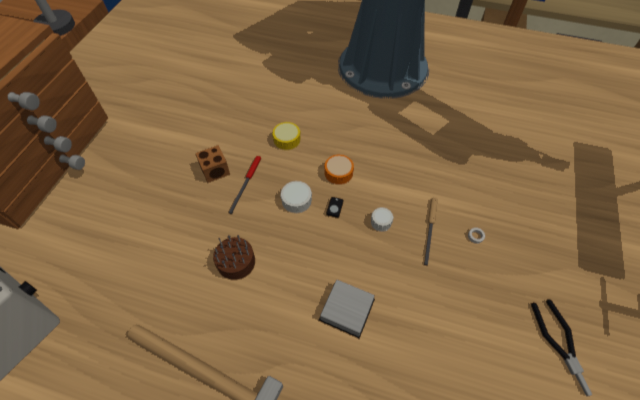

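The top view is up = away from the robot (+x), left = +y. It shows:
- bench block (295,130)
- bur stand (397,142)
- ring (200,225)
- wooden-handled file (240,220)
- small jar (284,215)
- loupe (329,218)
- red-handled file (419,220)
- doming block (460,228)

There are three candidates for the wide jar: white (366,217), orange (337,260) and yellow (402,289). The white one fits, because it is pale and matches the small jar's plastic. I'll measure now and confirm in one crop.

```bash
cat > h.py <<'E'
import numpy as np, cv2
from cell import ctrl
def cast(s,px,z):
    "pixels -> world points on plane z"
    R=cv2.Rodrigues(np.array(s["rvec"]))[0]; t=np.array(s["tvec"]).ravel()
    px=np.atleast_2d(np.float64(px)); d=np.c_[px,np.ones(len(px))]@np.linalg.inv(s["intrinsics"]).T@R
    c=-R.T@t; return (c+d*((z-c[2])/d[:,2])[:,None])[:,:2]
def blob(mask,box):
    x0,y0,x1,y1=box; m=np.zeros_like(mask); m[y0:y1,x0:x1]=mask[y0:y1,x0:x1]
    cs=cv2.findContours(m,cv2.RETR_EXTERNAL,cv2.CHAIN_APPROX_NONE)[0]
    return max(cs,key=cv2.contourArea)[:,0,:].astype(float) if cs else None
def circ(P):
    A=np.c_[2*P,np.ones(len(P))]; s=np.linalg.lstsq(A,(P**2).sum(1),rcond=None)[0]
    return s[:2],2*np.sqrt(s[2]+s[:2]@s[:2])
def rect(P):
    (c,wh,a)=cv2.minAreaRect((P*1000).astype(np.float32)); return np.array(c)/1000,np.array(wh),a
E
python3 - <<'E'
from h import *
s=ctrl.snapshot("top"); im=s["image"]; hsv=cv2.cvtColor(im,cv2.COLOR_BGR2HSV); H,S,V=cv2.split(hsv)
white=((S<60)&(V>150)).astype(np.uint8); 
grey=((S<60)&(V>70)).astype(np.uint8); dark=(V<85).astype(np.uint8)
for n,m,b,z in[("ring",grey,(190,215,212,236),.01),("small",white,(270,200,300,230),.024),("wide",white,(348,198,386,236),.026)]:
    p=blob(m,b); print(n,p.mean(0),circ(cast(s,p,z)))
p=blob(grey,(270,100,322,155)); print("block",p.mean(0),rect(cast(s,p,.025)))
p=blob(dark,(370,115,425,165)); print("stand",p.mean(0),circ(cast(s,p,.035)))
p=blob(dark,(325,205,338,232)); print("loupe",rect(cast(s,p,.012)))
for x,y in[(460,225),(442,228),(460,212),(478,228),(460,244)]: print(hsv[y,x],end=' ')
wood=cv2.morphologyEx(((S>125)|(V<100)).astype(np.uint8),cv2.MORPH_CLOSE,np.ones((3,3)))
p=blob(wood,(434,202,486,252)); print("dom",p.mean(0),rect(cast(s,p,.045)))
print(cast(s,[[240,186],[240,254],[419,187],[419,255]],.005))
c=[im[200:260,430:490],im[90:160,260:330],im[185:245,340:400],im[205:245,180:220],im[195:235,264:304]]
cv2.imwrite("pics/c1.png",np.vstack([cv2.resize(im[185:305,180:340],(800,0) if 0 else (480,360-90)),cv2.resize(im[185:305,330:490],(480,270))]))
E
```

```text
ring [199.81578947 224.44736842] (array([0.43052732, 0.27120642]), np.float64(0.027817390684139763))
small [282.98 214.54] (array([0.45308955, 0.0944252 ]), np.float64(0.03688127674211593))
wide [365.95  216.075] (array([ 0.45243748, -0.07786649]), np.float64(0.05643138820680568))
block [293.7398374  127.83739837] (array([0.63838904, 0.07628845]), array([68.83169556, 69.42546082]), 83.15620422363281)
stand [395.32653061 141.6122449 ] (array([ 0.60876226, -0.13748178]), np.float64(0.0721554858456823))
loupe (array([ 0.44833667, -0.00270736]), array([42.20052719, 19.00180244]), 0.8735960125923157)
[ 13 163 114] [ 14 154  73] [ 13 166 112] [ 16 122  90] [ 13 165 127] dom [459.5 226.5] (array([ 0.43335239, -0.26533359]), array([ 98.93587494, 106.24240875]), 0.896379292011261)
[[ 0.5143982   0.1900541 ]
 [ 0.36981494  0.18466563]
 [ 0.51812589 -0.1930517 ]
 [ 0.37396144 -0.19175276]]
```

View pics/c1.png

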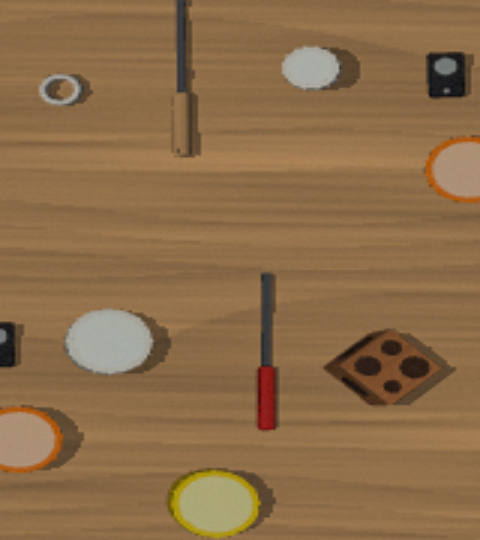

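The crop confirms that the white jar at (366,217) is the wide jar: plain white, no coloured rim. Next I need the doming block's top corners and the first move numbers.

```bash
cat >> h.py <<'E'
from scipy.spatial.transform import Rotation as Ro
def go(x,y,z,yaw=None):
    "print tool-axis shift (mm) and roll to the target; yaw = world angle of tool y"
    st=ctrl.read_state(); q=st["orientation"]; R=Ro.from_quat([q[1],q[2],q[3],q[0]]).as_matrix()
    d=R.T@(np.array([x,y,z])-st["position"])*1000
    cur=np.arctan2(R[1,1],R[0,1]); print("d",d.round(1),"roll",None if yaw is None else round(((cur-yaw)+np.pi/2)%np.pi-np.pi/2,3),"cur",cur.round(3),"R",R.round(3).tolist(),"q",st["joint_pos"].round(2),"pos",st["position"].round(4))
E
python3 - <<'E'
from h import *
s=ctrl.snapshot("top"); im=s["image"]; H,S,V=cv2.split(cv2.cvtColor(im,cv2.COLOR_BGR2HSV))
print([ (H[y,x],S[y,x],V[y,x]) for x,y in[(460,212),(490,228),(430,210),(447,233),(460,200)]])
m=((S>143)&(V>95)&(H<=15)).astype(np.uint8); m[:, :436]=0;m[:,486:]=0;m[:200]=0;m[:,][256:]=0
m=cv2.morphologyEx(m,cv2.MORPH_OPEN,np.ones((2,2),np.uint8))
p=cv2.convexHull(cv2.findNonZero(m))[:,0].astype(float); print(p.min(0),p.max(0)); print(rect(cast(s,p,.045)))
go(.4524,-.0779,.12,0)
E
```

```text
[(np.uint8(13), np.uint8(161), np.uint8(114)), (np.uint8(16), np.uint8(125), np.uint8(141)), (np.uint8(16), np.uint8(127), np.uint8(142)), (np.uint8(13), np.uint8(182), np.uint8(73)), (np.uint8(15), np.uint8(124), np.uint8(144))]
[445. 213.] [477. 245.]
(array([ 0.42904129, -0.26743259]), array([48.56250763, 48.70227051]), 42.62125015258789)
d [-454.4 -508.5  111.2] roll 1.256 cur 1.256 R [[-0.951, 0.31, -0.001], [0.31, 0.951, -0.001], [0.0, -0.001, -1.0]] q [ 1.05  0.18  1.61 -0.    1.35 -0.21] pos [0.1778 0.5465 0.2307]
```

Call:
{"name": "carry_out", "arguments": {
  "rows": [
    [-1,-454,-508,110,1.256],
    [-1,-454,-508,110,1.256],
    [-1,-454,-508,110,1.256],
    [-1,-454,-508,110,1.256],
    [-1,-454,-508,110,1.256],
    [-1,-454,-508,110,1.256],
    [-1,-454,-508,110,1.256],
    [-1,-454,-508,110,1.256]
  ],
  "grip_force": 30
}}

```text
time_s: 1.0
position: [0.3374, 0.1836, 0.1675]
orientation: [0.0, 0.689, 0.725, 0.0]
wrist_force: [1.6, 0.1, 0.8]
width: 1.003
grasp_force: 0.0
```

```bash
python3 -c "
from h import *
go(.4524,-.0779,.08,0)"
```

```text
d [-267.   101.6   87.5] roll 0.05 cur 0.05 R [[-0.05, 0.999, 0.001], [0.999, 0.05, 0.0], [0.0, 0.001, -1.0]] q [ 0.19 -0.2   2.12  0.    1.22  0.14] pos [0.3374 0.1836 0.1675]
```

Call:
{"name": "carry_out", "arguments": {
  "rows": [
    [-1,-267,102,87,0.05],
    [-1,-267,102,87,0.05],
    [-1,-267,102,87,0.05],
    [-1,-267,102,87,0.05],
    [-1,-267,102,87,0.05],
    [-1,-267,102,87,0.05],
    [-1,-267,102,87,0.05],
    [-1,-267,102,87,0.05]
  ]
}}

```text
time_s: 1.8
position: [0.4534, -0.0762, 0.0798]
orientation: [-0.001, 0.706, 0.708, -0.0]
wrist_force: [0.0, 1.0, 0.1]
width: 0.999
grasp_force: 0.0
```

```bash
python3 -c "
from h import *
go(.4524,-.0779,.003,0)
s=ctrl.snapshot('wrist'); cv2.imwrite('pics/w1.png',s['image']);print(s['intrinsics'])"
```

```text
d [-1.8 -0.8 76.8] roll 0.003 cur 0.003 R [[-0.003, 1.0, -0.002], [1.0, 0.003, 0.001], [0.001, -0.002, -1.0]] q [-0.43  0.13  2.01  0.    1.   -0.43] pos [ 0.4534 -0.0762  0.0798]
[[309.70691629   0.         319.47386455]
 [  0.         309.70691629 190.77005063]
 [  0.           0.           1.        ]]
```

View pics/w1.png

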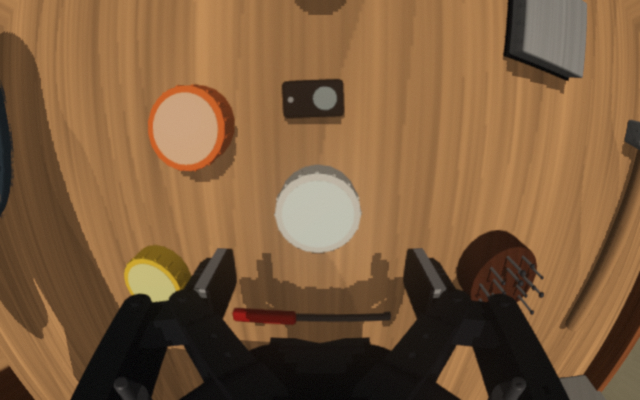

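The jar lid at (318,210) lies centred between the fingers (225 and 415), and nothing is in their way. I'll descend and close.

Call:
{"name": "carry_out", "arguments": {
  "rows": [
    [-1,-1,0,40,0],
    [-1,-1,0,70,0],
    [-1,-1,0,76,0],
    [-1,-1,0,76,0],
    [1,-1,0,76,0],
    [1,-1,0,76,0],
    [1,-1,0,76,0],
    [1,-1,0,76,0]
  ]
}}

```text
time_s: 2.65
position: [0.4553, -0.0768, 0.0064]
orientation: [0.001, 0.705, 0.709, 0.001]
wrist_force: [-1.0, 1.7, 5.2]
width: 0.691
grasp_force: 31.2
```

Call:
{"name": "carry_out", "arguments": {
  "rows": [
    [1,0,0,0,0],
    [1,0,0,0,0],
    [1,0,0,0,0],
    [1,0,0,-20,0],
    [1,0,0,-60,0],
    [1,0,0,-100,0],
    [1,0,0,-100,0],
    [1,0,0,-100,0]
  ]
}}

```text
time_s: 3.45
position: [0.4551, -0.077, 0.1065]
orientation: [0.002, 0.705, 0.709, 0.001]
wrist_force: [0.0, -0.3, -1.3]
width: 0.688
grasp_force: 33.2
```

```bash
python3 -c "
from h import *
go(.6247,-.0318,.1,0)"
```

```text
d [ 44.2 169.8   7.1] roll 0.006 cur 0.006 R [[-0.006, 1.0, 0.004], [1.0, 0.006, -0.002], [-0.002, 0.004, -1.0]] q [-0.43  0.08  1.99  0.    1.06 -0.43] pos [ 0.4551 -0.077   0.1065]
```

Call:
{"name": "carry_out", "arguments": {
  "rows": [
    [1,45,170,7,0],
    [1,45,170,7,0],
    [1,45,170,7,0],
    [1,45,170,7,0],
    [1,45,170,7,0],
    [1,45,170,7,0],
    [1,45,170,7,0],
    [1,45,170,7,0]
  ]
}}

```text
time_s: 4.25
position: [0.6223, -0.0308, 0.0971]
orientation: [-0.001, 0.705, 0.709, -0.0]
wrist_force: [-0.3, -0.3, -0.3]
width: 0.687
grasp_force: 33.1
```

```bash
python3 -c "
from h import *
go(.6247,-.0308,.0068,0)"
```

```text
d [-0.   2.5 90.3] roll 0.005 cur 0.005 R [[-0.005, 1.0, -0.001], [1.0, 0.005, 0.0], [0.0, -0.001, -1.0]] q [-0.24  0.43  1.58 -0.    1.13 -0.24] pos [ 0.6223 -0.0308  0.0971]
```

Call:
{"name": "carry_out", "arguments": {
  "rows": [
    [1,0,2,40,0],
    [1,0,2,70,0],
    [1,0,2,82,0],
    [1,0,2,86,0],
    [1,0,2,88,0],
    [1,0,2,89,0],
    [1,0,2,89,0],
    [1,0,2,89,0]
  ]
}}

```text
time_s: 5.05
position: [0.6264, -0.0307, 0.0097]
orientation: [0.001, 0.705, 0.709, 0.0]
wrist_force: [0.9, 0.3, -0.8]
width: 0.688
grasp_force: 33.2
```

```bash
python3 -c "
from h import *
go(.6247,-.0308,.0068,0)"
```

```text
d [-0.1 -1.7  2.9] roll 0.006 cur 0.006 R [[-0.006, 1.0, 0.002], [1.0, 0.006, -0.0], [-0.0, 0.002, -1.0]] q [-0.24  0.56  1.59 -0.    0.98 -0.24] pos [ 0.6264 -0.0307  0.0097]
```

Call:
{"name": "carry_out", "arguments": {
  "rows": [
    [1,0,0,2,0],
    [1,0,0,3,0],
    [1,0,0,3,0],
    [1,0,0,3,0],
    [0,0,0,3,0],
    [-1,0,0,3,0],
    [-1,0,0,3,0],
    [-1,0,0,3,0]
  ]
}}

```text
time_s: 5.85
position: [0.6255, -0.0305, 0.0054]
orientation: [-0.0, 0.705, 0.709, -0.0]
wrist_force: [0.1, 0.2, -0.4]
width: 0.996
grasp_force: 0.0
```

Call:
{"name": "carry_out", "arguments": {
  "rows": [
    [-1,0,0,0,0],
    [-1,0,0,-20,0],
    [-1,0,0,-60,0],
    [-1,0,0,-100,0],
    [-1,0,0,-110,0],
    [-1,0,0,-110,0],
    [-1,0,0,-110,0],
    [-1,0,0,-110,0]
  ]
}}

```text
time_s: 6.65
position: [0.6241, -0.0302, 0.1132]
orientation: [-0.002, 0.705, 0.709, -0.001]
wrist_force: [0.8, 0.0, 0.7]
width: 1.0
grasp_force: 0.0
```

```bash
python3 -c "
from h import *
go(.4531,.0944,.08,0)"
```

```text
d [ 125.6 -170.1   33.9] roll 0.006 cur 0.006 R [[-0.006, 1.0, -0.004], [1.0, 0.006, 0.001], [0.001, -0.004, -1.0]] q [-0.24  0.41  1.56  0.    1.17 -0.24] pos [ 0.6241 -0.0302  0.1132]
```

Call:
{"name": "carry_out", "arguments": {
  "rows": [
    [-1,126,-171,33,0],
    [-1,126,-171,33,0],
    [-1,126,-171,33,0],
    [-1,126,-171,33,0],
    [-1,126,-171,33,0],
    [-1,126,-171,33,0],
    [-1,126,-171,33,0],
    [-1,126,-171,33,0]
  ]
}}

```text
time_s: 7.45
position: [0.4556, 0.0936, 0.0829]
orientation: [0.001, 0.705, 0.709, 0.0]
wrist_force: [-0.1, -0.1, -1.2]
width: 0.999
grasp_force: 0.0
```

```bash
python3 - <<'E'
from h import *
go(.4531,.0944,.004,0)
s=ctrl.snapshot("top"); im=s["image"]; H,S,V=cv2.split(cv2.cvtColor(im,cv2.COLOR_BGR2HSV))
white=((S<60)&(V>150)).astype(np.uint8)
p=blob(white,(322,110,370,170)); c,d=circ(cast(s,p,.026)); print("wide",p.mean(0),c,d,np.hypot(*(c-[.6384,.0763])),np.hypot(*(c-[.6088,-.1375])))
E
```

```text
d [ 0.8 -2.6 78.9] roll 0.005 cur 0.005 R [[-0.005, 1.0, 0.001], [1.0, 0.005, -0.0], [-0.0, 0.001, -1.0]] q [-0.05  0.14  2.   -0.    1.01 -0.06] pos [0.4556 0.0936 0.0829]
wide [344.35443038 134.17721519] [ 0.62622047 -0.03172308] 0.05700827423579636 0.10870752912485598 0.10720181668947713
```

Call:
{"name": "carry_out", "arguments": {
  "rows": [
    [-1,1,-2,40,0],
    [-1,1,-2,70,0],
    [-1,1,-2,77,0],
    [-1,1,-2,77,0],
    [1,1,-2,77,0],
    [1,1,-2,77,0],
    [1,1,-2,77,0],
    [1,1,-2,77,0]
  ]
}}

```text
time_s: 8.3
position: [0.453, 0.0954, 0.0069]
orientation: [0.001, 0.705, 0.709, 0.001]
wrist_force: [-1.6, -0.0, 5.3]
width: 0.457
grasp_force: 29.6
```

Call:
{"name": "carry_out", "arguments": {
  "rows": [
    [1,0,0,0,0],
    [1,0,0,0,0],
    [1,0,0,0,0],
    [1,0,0,0,0],
    [1,0,0,0,0],
    [1,0,0,0,0],
    [1,0,0,0,0],
    [1,0,0,0,0]
  ]
}}

```text
time_s: 9.1
position: [0.453, 0.0954, 0.0069]
orientation: [0.001, 0.705, 0.709, 0.001]
wrist_force: [-1.4, 0.2, 5.8]
width: 0.458
grasp_force: 29.6
```

Call:
{"name": "carry_out", "arguments": {
  "rows": [
    [1,0,0,-20,0],
    [1,0,0,-60,0],
    [1,0,0,-100,0],
    [1,0,0,-120,0],
    [1,0,0,-120,0],
    [1,0,0,-120,0],
    [1,0,0,-120,0],
    [1,0,0,-120,0]
  ]
}}

```text
time_s: 9.9
position: [0.4507, 0.0955, 0.1242]
orientation: [-0.001, 0.705, 0.709, -0.001]
wrist_force: [0.5, 0.5, 0.2]
width: 0.453
grasp_force: 30.5
```

```bash
python3 -c "
from h import *
go(.6262,-.0317,.12,0)"
```

```text
d [-128.2  174.7    3.7] roll 0.006 cur 0.006 R [[-0.006, 1.0, -0.003], [1.0, 0.006, 0.0], [0.0, -0.003, -1.0]] q [-0.05  0.06  1.98 -0.    1.11 -0.06] pos [0.4507 0.0955 0.1242]
```

Call:
{"name": "carry_out", "arguments": {
  "rows": [
    [1,-127,175,3,0],
    [1,-127,175,3,0],
    [1,-127,175,3,0],
    [1,-127,175,3,0],
    [1,-127,175,3,0],
    [1,-127,175,3,0],
    [1,-127,175,3,0],
    [1,-127,175,3,0]
  ]
}}

```text
time_s: 10.7
position: [0.6261, -0.0294, 0.1216]
orientation: [-0.001, 0.705, 0.709, -0.001]
wrist_force: [-0.3, -0.5, -0.4]
width: 0.451
grasp_force: 30.6
```

```bash
python3 -c "
from h import *
go(.6262,-.0307,.033,0)"
```

```text
d [-1.3  0.3 88.6] roll 0.007 cur 0.007 R [[-0.007, 1.0, -0.002], [1.0, 0.007, 0.001], [0.001, -0.002, -1.0]] q [-0.24  0.41  1.56  0.    1.18 -0.24] pos [ 0.6261 -0.0294  0.1216]
```

Call:
{"name": "carry_out", "arguments": {
  "rows": [
    [1,-1,0,40,0],
    [1,-1,0,70,0],
    [1,-1,0,80,0],
    [1,-1,0,82,0],
    [1,-1,0,84,0],
    [1,-1,0,85,0],
    [1,-1,0,86,0],
    [1,-1,0,86,0]
  ]
}}

```text
time_s: 11.5
position: [0.6282, -0.0316, 0.0375]
orientation: [0.001, 0.705, 0.709, 0.0]
wrist_force: [-0.3, 0.5, -1.5]
width: 0.451
grasp_force: 30.6
```

```bash
python3 -c "
from h import *
go(.6262,-.0307,.033,0)"
```

```text
d [ 1.  -2.   4.4] roll 0.006 cur 0.006 R [[-0.006, 1.0, 0.001], [1.0, 0.006, -0.0], [-0.0, 0.001, -1.0]] q [-0.24  0.52  1.58 -0.    1.03 -0.24] pos [ 0.6282 -0.0316  0.0375]
```

Call:
{"name": "carry_out", "arguments": {
  "rows": [
    [1,1,-1,1,0],
    [1,1,-2,2,0],
    [1,1,-2,3,0],
    [1,1,-2,4,0],
    [1,1,-2,4,0],
    [1,1,-2,4,0],
    [1,1,-2,4,0],
    [1,1,-2,4,0]
  ]
}}

```text
time_s: 12.3
position: [0.6256, -0.0305, 0.033]
orientation: [-0.0, 0.705, 0.709, -0.0]
wrist_force: [-2.7, 0.5, 5.6]
width: 0.454
grasp_force: 31.0
```

Contact is light at 5.6 N. I'll release gently and lift.

Call:
{"name": "carry_out", "arguments": {
  "rows": [
    [0.05,0,0,-1,0],
    [-0.1,0,0,-1,0],
    [-0.2,0,0,-1,0],
    [-0.4,0,0,-1,0],
    [-0.4,0,0,-1,0],
    [-0.4,0,0,-20,0],
    [-0.4,0,0,-60,0],
    [-0.4,0,0,-100,0]
  ]
}}

```text
time_s: 13.1
position: [0.6246, -0.0303, 0.1325]
orientation: [-0.001, 0.705, 0.709, -0.001]
wrist_force: [1.8, -0.5, 0.5]
width: 0.704
grasp_force: 0.0
```

```bash
python3 -c "
from h import *
go(.4305,.2712,.08,0)"
```

```text
d [ 302.7 -192.2   53.2] roll 0.006 cur 0.006 R [[-0.006, 1.0, -0.003], [1.0, 0.006, 0.001], [0.001, -0.003, -1.0]] q [-0.24  0.39  1.55 -0.    1.2  -0.24] pos [ 0.6246 -0.0303  0.1325]
```

Call:
{"name": "carry_out", "arguments": {
  "rows": [
    [-0.4,303,-193,53,0],
    [-0.4,303,-193,53,0],
    [-0.4,303,-193,53,0],
    [-0.4,303,-193,53,0],
    [-0.4,303,-193,53,0],
    [-0.4,303,-193,53,0],
    [-0.4,303,-193,53,0],
    [-0.4,303,-193,53,0]
  ]
}}

```text
time_s: 13.9
position: [0.4271, 0.2742, 0.0786]
orientation: [-0.001, 0.704, 0.711, -0.001]
wrist_force: [0.1, -0.7, -0.0]
width: 0.702
grasp_force: 0.0
```

```bash
python3 - <<'E'
from h import *
go(.4305,.2712,.003,0)
s=ctrl.snapshot("top"); im=s["image"]; H,S,V=cv2.split(cv2.cvtColor(im,cv2.COLOR_BGR2HSV))
white=((S<60)&(V>150)).astype(np.uint8)
p=blob(white,(322,105,370,170)); c,d=circ(cast(s,p,.026)); print("both",p.mean(0),c,d)
w=ctrl.snapshot("wrist")["image"]; sc=ctrl.snapshot("scene")["image"]
cv2.imwrite("pics/m1.png",np.hstack([cv2.resize(im[90:190,270:420],(450,300)),cv2.resize(w[100:300,195:445],(350,300)) ]))
cv2.imwrite("pics/m2.png",cv2.resize(sc[220:340,200:400],(600,360)))
E
```

```text
d [-3.   3.6 75.6] roll 0.01 cur 0.01 R [[-0.01, 1.0, -0.003], [1.0, 0.01, 0.0], [0.0, -0.003, -1.0]] q [0.34 0.23 1.89 0.   1.02 0.33] pos [0.4271 0.2742 0.0786]
both [344.45121951 134.45121951] [ 0.62627963 -0.03015572] 0.0551498891331764
```

View pics/m1.png

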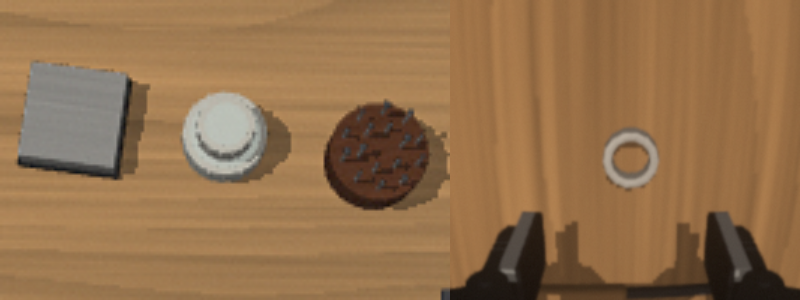

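View pics/m2.png

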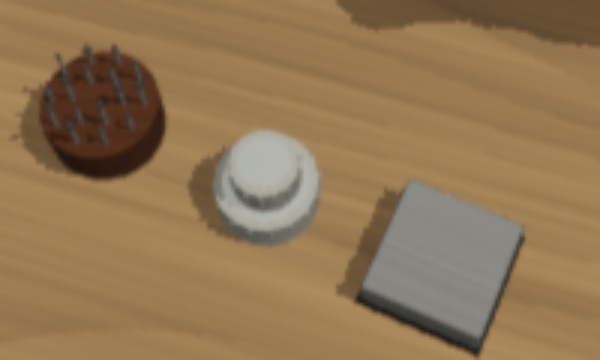

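The small jar stands upright and centred on the wide jar's lid (top crop 225,130; scene crop 265,180). In the wrist crop the ring at (630,158) is centred between the fingers. I'll descend and grip it.

Call:
{"name": "carry_out", "arguments": {
  "rows": [
    [-0.4,-2,3,40,0],
    [-0.4,-2,3,65,0],
    [-0.4,-2,3,71,0],
    [-0.4,-2,3,73,0],
    [-0.4,-2,3,74,0],
    [-0.4,-2,3,74,0],
    [-0.4,-2,3,74,0],
    [-0.4,-2,3,74,0]
  ]
}}

```text
time_s: 14.85
position: [0.4344, 0.2696, 0.0064]
orientation: [0.0, 0.705, 0.709, 0.001]
wrist_force: [0.3, -0.6, 0.3]
width: 0.701
grasp_force: 0.0
```

```bash
python3 -c "
from h import *
go(.4305,.2712,.003,0)"
```

```text
d [ 1.7 -3.9  3.4] roll 0.006 cur 0.006 R [[-0.006, 1.0, 0.002], [1.0, 0.006, 0.0], [0.0, 0.002, -1.0]] q [ 0.32  0.37  1.9  -0.    0.87  0.32] pos [0.4344 0.2696 0.0064]
```

Call:
{"name": "carry_out", "arguments": {
  "rows": [
    [-0.4,1,-2,2,0],
    [-0.4,1,-2,4,0],
    [-0.4,1,-2,4,0],
    [1,1,-2,4,0],
    [1,1,-2,4,0],
    [1,1,-2,4,0],
    [1,1,-2,4,0],
    [1,1,-2,4,0]
  ]
}}

```text
time_s: 15.65
position: [0.4319, 0.2704, 0.0017]
orientation: [0.0, 0.705, 0.709, 0.0]
wrist_force: [-1.9, 0.3, 3.3]
width: 0.326
grasp_force: 29.6
```

Call:
{"name": "carry_out", "arguments": {
  "rows": [
    [1,0,0,0,0],
    [1,0,0,-20,0],
    [1,0,0,-60,0],
    [1,0,0,-100,0],
    [1,0,0,-110,0],
    [1,0,0,-110,0],
    [1,0,0,-110,0],
    [1,0,0,-110,0]
  ]
}}

```text
time_s: 16.45
position: [0.4304, 0.2698, 0.1096]
orientation: [-0.001, 0.705, 0.709, -0.002]
wrist_force: [0.3, -0.1, 0.3]
width: 0.326
grasp_force: 29.8
```

```bash
python3 -c "
from h import *
go(.6384,.0763,.1,0)"
```

```text
d [-194.7  206.9    9.1] roll 0.006 cur 0.006 R [[-0.006, 1.0, -0.003], [1.0, 0.006, -0.001], [-0.001, -0.003, -1.0]] q [ 0.33  0.18  1.87 -0.    1.09  0.32] pos [0.4304 0.2698 0.1096]
```

Call:
{"name": "carry_out", "arguments": {
  "rows": [
    [1,-195,208,9,0],
    [1,-195,208,9,0],
    [1,-195,208,9,0],
    [1,-195,208,9,0],
    [1,-195,208,9,0],
    [1,-195,208,9,0],
    [1,-195,208,9,0],
    [1,-195,208,9,0]
  ]
}}

```text
time_s: 17.25
position: [0.6399, 0.0759, 0.1001]
orientation: [-0.002, 0.706, 0.709, -0.001]
wrist_force: [-0.8, 0.9, 0.5]
width: 0.327
grasp_force: 29.8
```

```bash
python3 -c "
from h import *
go(.6384,.0763,.03,0)"
```

```text
d [ 0.4 -1.2 70.1] roll 0.004 cur 0.004 R [[-0.004, 1.0, -0.004], [1.0, 0.004, 0.001], [0.001, -0.004, -1.0]] q [-0.07  0.47  1.52  0.    1.16 -0.07] pos [0.6399 0.0759 0.1001]
```

Call:
{"name": "carry_out", "arguments": {
  "rows": [
    [1,0,-1,40,0],
    [1,0,-1,60,0],
    [1,0,-1,66,0],
    [1,0,-1,68,0],
    [1,0,-1,69,0],
    [1,0,-1,69,0],
    [1,0,-1,69,0],
    [1,0,-1,69,0]
  ]
}}

```text
time_s: 18.05
position: [0.6406, 0.0765, 0.0345]
orientation: [0.001, 0.705, 0.709, 0.001]
wrist_force: [0.1, -0.1, -0.5]
width: 0.323
grasp_force: 29.8
```

```bash
python3 -c "
from h import *
go(.6384,.0763,.0267,0)"
```

```text
d [-0.2 -2.2  7.8] roll 0.006 cur 0.006 R [[-0.006, 1.0, 0.002], [1.0, 0.006, -0.0], [-0.0, 0.002, -1.0]] q [-0.06  0.56  1.54  0.    1.04 -0.07] pos [0.6406 0.0765 0.0345]
```

Call:
{"name": "carry_out", "arguments": {
  "rows": [
    [1,0,-2,3,0],
    [1,0,-2,5,0],
    [1,0,-2,6,0],
    [1,0,-2,7,0],
    [1,0,-2,7,0],
    [1,0,-2,7,0],
    [1,0,-2,7,0],
    [1,0,-2,7,0]
  ]
}}

```text
time_s: 18.85
position: [0.638, 0.0765, 0.0268]
orientation: [0.0, 0.705, 0.709, 0.0]
wrist_force: [-2.2, -0.7, 5.1]
width: 0.326
grasp_force: 30.3
```

Contact is at 5 N and the expected height. Releasing and lifting.

Call:
{"name": "carry_out", "arguments": {
  "rows": [
    [0.2,0,0,-1,0],
    [0.1,0,0,-1,0],
    [0,0,0,-1,0],
    [-0.2,0,0,-1,0],
    [-0.2,0,0,-10,0],
    [-0.2,0,0,-40,0],
    [-0.5,0,0,-80,0],
    [-1,0,0,-110,0]
  ]
}}

```text
time_s: 19.65
position: [0.6386, 0.0765, 0.1394]
orientation: [0.001, 0.705, 0.709, 0.001]
wrist_force: [0.4, -0.3, 0.0]
width: 0.895
grasp_force: 0.0
```

```bash
python3 -c "
from h import *
for a in (42.6,-47.4): go(.429,-.2674,.12,np.radians(a))"
```

```text
d [-342.7 -211.8   19. ] roll -0.737 cur 0.006 R [[-0.006, 1.0, 0.002], [1.0, 0.006, -0.0], [-0.0, 0.002, -1.0]] q [-0.06  0.42  1.5   0.    1.22 -0.07] pos [0.6386 0.0765 0.1394]
d [-342.7 -211.8   19. ] roll 0.833 cur 0.006 R [[-0.006, 1.0, 0.002], [1.0, 0.006, -0.0], [-0.0, 0.002, -1.0]] q [-0.06  0.42  1.5   0.    1.22 -0.07] pos [0.6386 0.0765 0.1394]
```

Call:
{"name": "carry_out", "arguments": {
  "rows": [
    [-1,-343,-212,10,-0.737],
    [-1,-343,-212,10,-0.737],
    [-1,-343,-212,10,-0.737],
    [-1,-343,-212,10,-0.737],
    [-1,-343,-212,10,-0.737],
    [-1,-343,-212,10,-0.737],
    [-1,-343,-212,10,-0.737],
    [-1,-343,-212,10,-0.737]
  ]
}}

```text
time_s: 20.45
position: [0.4366, -0.2537, 0.1279]
orientation: [0.001, 0.402, 0.916, -0.0]
wrist_force: [0.6, -1.5, -0.3]
width: 0.997
grasp_force: 0.0
```

```bash
python3 - <<'E'
from h import *
go(.429,-.2674,.1,np.radians(42.6))
s=ctrl.snapshot("top"); im=s["image"]; H,S,V=cv2.split(cv2.cvtColor(im,cv2.COLOR_BGR2HSV))
cv2.imwrite("pics/m3.png",np.hstack([cv2.resize(im[90:190,250:400],(450,300))]))
E
```

```text
d [ -4.8 -14.9  28. ] roll -0.0 cur 0.743 R [[-0.677, 0.736, 0.001], [0.736, 0.677, -0.001], [-0.002, 0.0, -1.0]] q [-0.76  0.15  1.87  0.    1.12 -1.51] pos [ 0.4366 -0.2537  0.1279]
```

View pics/m3.png

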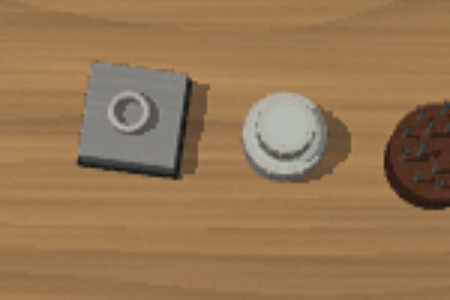

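The ring lies flat on the block at crop (129,112), about 4 mm from the face centre at roughly (135,116). That is within tolerance. Now the doming block.

Call:
{"name": "carry_out", "arguments": {
  "rows": [
    [-1,-4,-15,0,0],
    [-1,-4,-15,10,0],
    [-1,-4,-15,20,0],
    [-1,-4,-15,28,0],
    [-1,-4,-15,28,0],
    [-1,-4,-15,28,0],
    [-1,-4,-15,28,0],
    [-1,-4,-15,28,0]
  ]
}}

```text
time_s: 21.3
position: [0.4297, -0.2651, 0.0993]
orientation: [0.0, 0.402, 0.916, -0.0]
wrist_force: [0.5, 0.0, -0.1]
width: 0.999
grasp_force: 0.0
```

```bash
python3 - <<'E'
from h import *
go(.429,-.2674,.012,np.radians(42.6))
cv2.imwrite("pics/w2.png",ctrl.snapshot("wrist")["image"])
E
```

```text
d [-1.1 -2.  87.3] roll 0.0 cur 0.744 R [[-0.677, 0.736, 0.0], [0.736, 0.677, -0.0], [-0.001, 0.0, -1.0]] q [-0.79  0.19  1.89  0.    1.06 -1.53] pos [ 0.4297 -0.2651  0.0993]
```

View pics/w2.png

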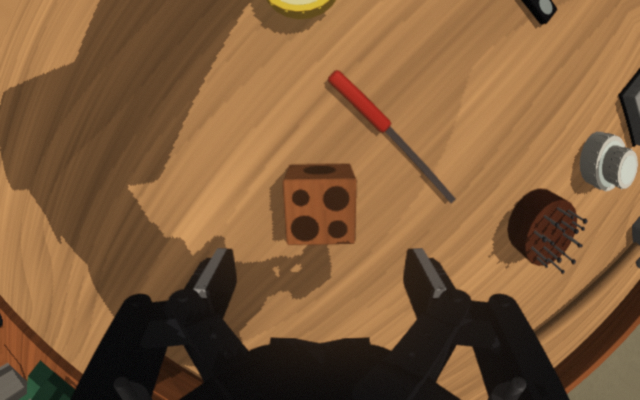

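The doming block top at (320,212) is square to the fingers and centred, and the file is clear. Descending and gripping.

Call:
{"name": "carry_out", "arguments": {
  "rows": [
    [-1,-1,-1,40,0],
    [-1,-1,-1,75,0],
    [-1,-1,-1,88,0],
    [-1,-1,-1,88,0],
    [1,-1,-1,88,0],
    [1,-1,-1,88,0],
    [1,-1,-1,88,0],
    [1,-1,-1,88,0]
  ],
  "grip_force": 40
}}

```text
time_s: 22.15
position: [0.4304, -0.2678, 0.0129]
orientation: [0.002, 0.402, 0.916, -0.001]
wrist_force: [-0.1, 0.1, 7.7]
width: 0.581
grasp_force: 42.6
```

Call:
{"name": "carry_out", "arguments": {
  "rows": [
    [1,0,0,0,0],
    [1,0,0,0,0],
    [1,0,0,-20,0],
    [1,0,0,-60,0],
    [1,0,0,-110,0],
    [1,0,0,-130,0],
    [1,0,0,-130,0],
    [1,0,0,-130,0]
  ]
}}

```text
time_s: 22.95
position: [0.4292, -0.2666, 0.1413]
orientation: [0.001, 0.402, 0.916, -0.0]
wrist_force: [-0.6, -0.4, -1.5]
width: 0.586
grasp_force: 41.9
```

```bash
python3 -c "
from h import *
for a in (-7.2,): go(.6497,.1656,.14,np.radians(a))"
```

```text
d [169.1 454.8   1.1] roll 0.869 cur 0.743 R [[-0.677, 0.736, 0.001], [0.736, 0.677, -0.001], [-0.001, -0.0, -1.0]] q [-0.79  0.13  1.86 -0.    1.15 -1.53] pos [ 0.4292 -0.2666  0.1413]
```

Call:
{"name": "carry_out", "arguments": {
  "rows": [
    [1,169,455,0,0.869],
    [1,169,455,0,0.869],
    [1,169,455,0,0.869],
    [1,169,455,0,0.869],
    [1,169,455,0,0.869],
    [1,169,455,0,0.869],
    [1,169,455,0,0.869],
    [1,169,455,0,0.869]
  ]
}}

```text
time_s: 23.75
position: [0.5952, 0.0609, 0.1385]
orientation: [-0.001, 0.751, 0.66, -0.001]
wrist_force: [0.9, 0.1, -1.1]
width: 0.58
grasp_force: 42.0
```

```bash
python3 -c "
from h import *
for a in (-7.2,): go(.6497,.1656,.14,np.radians(a))"
```

```text
d [110.8  40.7  -1.7] roll -0.003 cur -0.128 R [[0.128, 0.992, -0.004], [0.992, -0.128, 0.0], [-0.0, -0.004, -1.0]] q [-0.1   0.33  1.62 -0.    1.19  0.03] pos [0.5952 0.0609 0.1385]
```

Call:
{"name": "carry_out", "arguments": {
  "rows": [
    [1,109,40,-1,0],
    [1,109,40,-1,0],
    [1,109,40,-1,0],
    [1,109,40,-1,0],
    [1,109,40,-1,0],
    [1,109,40,-1,0],
    [1,109,40,-1,0],
    [1,109,40,-1,0]
  ]
}}

```text
time_s: 24.55
position: [0.6494, 0.1609, 0.1421]
orientation: [0.0, 0.751, 0.661, -0.0]
wrist_force: [0.1, 0.2, -1.3]
width: 0.579
grasp_force: 42.1
```

```bash
python3 -c "
from h import *
for a in (-7.2,): go(.6497,.1656,.013,np.radians(a))"
```

```text
d [  4.7  -0.2 129.1] roll -0.002 cur -0.128 R [[0.127, 0.992, -0.0], [0.992, -0.127, -0.0], [-0.0, -0.0, -1.0]] q [ 0.07  0.47  1.42 -0.    1.25  0.19] pos [0.6494 0.1609 0.1421]
```

Call:
{"name": "carry_out", "arguments": {
  "rows": [
    [1,4,0,30,0],
    [1,4,0,70,0],
    [1,4,0,105,0],
    [1,4,0,118,0],
    [1,4,0,122,0],
    [1,4,0,124,0],
    [1,4,0,124,0],
    [1,4,0,124,0]
  ]
}}

```text
time_s: 25.35
position: [0.6515, 0.1662, 0.0202]
orientation: [0.001, 0.75, 0.661, 0.001]
wrist_force: [-0.4, -0.5, -1.7]
width: 0.581
grasp_force: 42.1
```

```bash
python3 -c "
from h import *
for a in (-7.2,): go(.6497,.1656,.013,np.radians(a))"
```

```text
d [-0.8 -1.7  7.1] roll -0.0 cur -0.126 R [[0.126, 0.992, 0.003], [0.992, -0.126, 0.0], [0.001, 0.003, -1.0]] q [0.07 0.63 1.46 0.   1.05 0.2 ] pos [0.6515 0.1662 0.0202]
```

Call:
{"name": "carry_out", "arguments": {
  "rows": [
    [1,0,-1,3,0],
    [1,0,-1,5,0],
    [1,0,-1,6,0],
    [1,0,-1,7,0],
    [1,0,-1,7,0],
    [1,0,-1,7,0],
    [1,0,-1,7,0],
    [1,0,-1,7,0]
  ]
}}

```text
time_s: 26.15
position: [0.6493, 0.1664, 0.0129]
orientation: [0.0, 0.75, 0.661, 0.0]
wrist_force: [-5.1, 0.6, 10.6]
width: 0.581
grasp_force: 43.6
```

Call:
{"name": "carry_out", "arguments": {
  "rows": [
    [-0.3,0,0,-1,0],
    [-0.5,0,0,-1,0],
    [-1,0,0,-1,0],
    [-1,0,0,-1,0],
    [-1,0,0,-20,0],
    [-1,0,0,-60,0],
    [-1,0,0,-100,0],
    [-1,0,0,-140,0]
  ]
}}

```text
time_s: 26.95
position: [0.6491, 0.1662, 0.1539]
orientation: [0.0, 0.75, 0.661, 0.0]
wrist_force: [2.0, 0.1, 0.4]
width: 1.0
grasp_force: 0.0
```

Call:
{"name": "carry_out", "arguments": {
  "rows": [
    [-1,0,-50,0,0],
    [-1,0,-100,0,0],
    [-1,0,-150,0,0],
    [-1,0,-200,0,0],
    [-1,0,-250,0,0],
    [-1,0,-250,0,0],
    [-1,0,-250,0,0],
    [-1,0,-250,0,0]
  ]
}}

```text
time_s: 27.75
position: [0.403, 0.1977, 0.1526]
orientation: [0.001, 0.75, 0.661, 0.001]
wrist_force: [0.0, -0.2, 0.7]
width: 0.997
grasp_force: 0.0
```

```bash
python3 - <<'E'
from h import *
print(ctrl.read_state()["position"])
s=ctrl.snapshot("top"); im=s["image"]; hsv=cv2.cvtColor(im,cv2.COLOR_BGR2HSV); H,S,V=cv2.split(hsv)
m=((S>143)&(V>95)&(H<=15)).astype(np.uint8); a=np.zeros_like(m); a[85:165,215:280]=m[85:165,215:280]
a=cv2.morphologyEx(a,cv2.MORPH_OPEN,np.ones((2,2),np.uint8))
p=cv2.convexHull(cv2.findNonZero(a))[:,0].astype(float); c,wh,an=rect(cast(s,p,.045)); print("dom",c,wh,an)
ps=np.radians(-7.0); R=np.array([[np.cos(ps),-np.sin(ps)],[np.sin(ps),np.cos(ps)]]); print("in block frame",R.T@(c-[.6384,.0763]))
g=((S<60)&(V>185)).astype(np.uint8); p=blob(g,(280,110,308,145)); print("ring",p.mean(0),circ(cast(s,p,.035)))
sc=ctrl.snapshot("scene")["image"]
cv2.imwrite("pics/f.png",np.vstack([cv2.resize(im[85:260,180:490],(620,350)),cv2.resize(sc[220:340,200:450],(620,248))]))
E
```

```text
[0.40295791 0.1977347  0.15257925]
dom [0.64720715 0.16559712] [48.6475296  49.21839523] 82.55807495117188
in block frame [-0.00214108  0.08970484]
ring [295.5 131.5] (array([ 0.31975808, -0.25556283]), np.float64(0.898334671460211))
```

View pics/f.png

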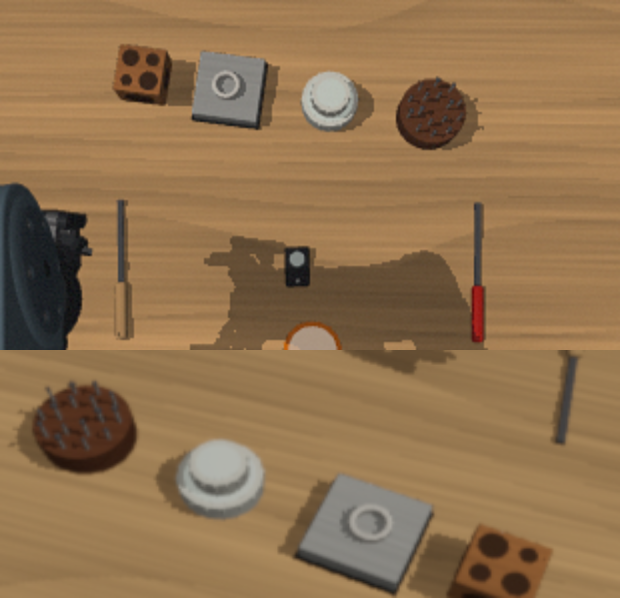

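The final view shows the doming block (142,74), ring on the block (226,85), jar stack (330,98) and stand (432,112) in line. The doming block measures 90 mm from the block's centre and 2 mm off the line. The files and loupe look undisturbed, and the arm is clear. The ring's colour-mask fit failed, so I placed it by eye: its top is at about (293,127.5) px against the block centre at (294,128), within a few mm.

```bash
python3 -c "
from cell import ctrl
print(ctrl.sign_off())"
```

```text
the job is handed in; nothing more can be done
None
```

The job is handed in after about 28 s of robot time, with the ring, doming block and stacked jars where the task wants them and the files and loupe left alone; sign-off gave no verdict, and the ring's centring was judged by eye only.

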